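# Mount and lock the slide carriage, then seat the gauge blade

### The job

Set the loose slide carriage into the open mouth of the bench bed and push it along, under the guide lips, fully home against the end stop; then turn the locking lever all the way across behind it. With the carriage locked, take the gauge blade from its rack and seat it upright in the carriage's slot, right down to the slot's floor, and let go. Leave the bottle, the jar, the dish and the brass weight where they stand.

Things in the scene. Friction and masses are not known exactly. Their poses are not given: they have to be found in the camera images.
- carriage_center (a point): Centre of the loose aluminium slide carriage, 32 mm above its underside; 0.6 kg; z up. Base plate 100 (own x) x 82 (y) x 12 mm; on its middle a block 52 (x) x 54 (y) mm up to 64 mm height, to be gripped across y. Upright ribs at both x ends (x 42 to 50 mm), 54 mm wide, 40 mm high. Same after a half turn about z.
- slot_mouth (a point): Centre of the mouth of the slot in the top of the carriage's block, 64 mm above its underside. Slot 11 mm (carriage x) by 44 mm (y); its two long sides slope outwards over the top 6 mm to 23 mm apart, and its ends, 6 mm lower, over 5 mm to the block's sides. Axes as the carriage.
- slot_floor (a point): Centre of the floor of that slot, 34 mm below its mouth. Axes as the carriage.
- home (a point): Point on the top of the fixed dark bed plate (16 mm above the table) where the middle of the carriage's underside is when home. x = push direction, z up. From x -30 to 50 mm the guides are 88 mm apart and have overhanging lips (15 to 23 mm above the bed, 68 mm apart): the carriage's plate slides in under them. End stop face at x = 50 mm, 30 mm high.
- mouth (a point): Point on the bed top at x = -116 mm from home: middle of the channel's open mouth (x from -172 to -67 mm), 105 mm wide between strips 15 mm high, nothing above. From there the channel narrows to the guides at x = -30. The carriage is set down here, its x axis along the bed's, and pushed 116 mm along +x. Axes as home.
- lever_hinge (a point): Foot, on the bed top, of the locking lever's vertical hinge axis, at x = -61, y = 85 mm from home. Hinge post and hub: radius 14 mm, 42 mm above the bed top. Axes as home (it does not turn with the lever).
- lever_grip (a point): Grip point on the axis of the lever's upright round black handle (20 mm diameter, 36 to 88 mm above the bed top), 66 mm above the bed top, 100 mm from the hinge axis. The flat steel arm under it (16 mm wide, 26 to 36 mm above the bed top) runs along this frame's x, ending 10 mm past the handle.
- lever (a joint): Lever angle, rad. At 0, open, the arm points 160 degrees anticlockwise from the bed's x, seen from above. It grows anticlockwise to its stop at 1.92, locked: arm straight across the channel (bed -y), 3 mm behind the rib of a carriage that is home. It starts between 0 and 0.3, stays where left; 2 to 3 N at the handle turns it.
- blade_center (a point): Centre of the loose steel gauge blade, 60 mm above its foot: a flat strip 120 mm tall (z), 36 mm wide (own y), 8 mm thick (own x), 0.12 kg, same either way round. It starts upright in a slot of a fixed grey rack 56 (x) x 76 (y) x 40 mm high, its foot 10 mm above the table, 90 mm showing.
- blade_foot (a point): Centre of the blade's lower end; axes as the blade. Seated, it stands on the slot floor of the carriage.
- wash_bottle: Bystander, leave alone: white plastic bottle, 54 mm diameter, 140 mm tall; origin at the centre of its underside.
- dish: Bystander, leave alone: shallow white ceramic dish, 84 mm across, 30 mm tall; origin at the centre of its underside.
- jar: Bystander, leave alone: squat amber glass jar with black cap, 52 mm diameter, 75 mm tall; origin at the centre of its underside.
- weight_center (a point): Bystander, leave alone: brass cylinder, 44 mm diameter, 40 mm tall; this point is its centre.
Mind the look-alikes: they are no part of the job. Of the things that look like the part that bears blade_center, the larger one is meant. Of the things shaped like the part that bears carriage_center, the aluminium one is meant.

How it is judged:
On the way, in this order (a step that is already met when the one before it is completed fails the run):
1. the carriage is pushed home under the lips, against the end stop (x of carriage_center in the frame of home between -0.005 and 0.005 m and y of carriage_center in the frame of home between -0.006 and 0.006 m and z of carriage_center in the frame of home below 0.036 m and angle between the x axis of carriage_center and the x axis of home, either way round below 0.08 rad), for 0.2 s.
2. the lever is turned across behind the carriage, locking it (all of step 1 and value of joint lever above 1.84 rad), for 0.2 s.
3. the blade is seated in the carriage's slot (all of step 2 and x of blade_foot in the frame of slot_floor between -0.005 and 0.005 m and y of blade_foot in the frame of slot_floor between -0.006 and 0.006 m and z of blade_foot in the frame of slot_floor below 0.004 m and angle between blade_center's own z axis and vertical below 0.12 rad), for 0.2 s.
At the end, for the whole second after the job is handed in: Carriage within 5 mm of home along the bed, 6 mm across, down on it and in line (0.08 rad); lever above 1.84 rad; blade foot within 5 mm in x, 6 in y of the slot floor centre and under 4 mm above it, blade within 0.12 rad of upright; all released and at rest (all of step 3 and linear speed of each of carriage, blade below 0.02 m/s and velocity of joint lever below 0.05 rad/s); the robot touches nothing.
It fails at once if the bottle, jar, dish or weight is moved more than 30 mm from its place (distance of any of wash_bottle, dish, jar, weight_center from where it was at the start of the episode above 0.03 m).
It also fails if it takes over 72 s, if anything falls off the work surface, if the arm or the gripper's body presses on something with over 40 N, if the wrist force passes 120 N, or if a joint passes its speed limit or range.

### The arm

A 6-joint arm with a two-finger parallel gripper is mounted at the origin on the work surface. World frame = base frame: x ahead of the robot, y to its left, z up, the work surface at z = 0. Lengths are in m, angles in rad, forces in N, time in s.
With the tool pointing down it reaches from about 0.275 to 0.825 m from the base axis. Payload 4.9 kg.
Tool frame: the origin (TCP) lies midway between the tips of the shut fingers; the grasp point (between the pads) lies 19 mm behind it (grip_point_offset is the distance from the TCP to the grasp point, in m); z points along the fingers, x is the direction in which the jaws open and shut, and the axes are right-handed (so a half turn about z gives the same grasp; the last joint's range is limited). The gripper opens to 85 mm and grips with 20 to 120 N. Pads are 22 mm wide; open, the fingers measure 114 mm over their backs; the gripper's body (76 mm by 85 mm) begins 54 mm behind the grasp point. The pads swing forward as they close: fully open they stand 13 mm farther back than shut.
Start: joints at [0.983, 0.326, -0.193, 1.052, 0, 1.437], TCP at [0.241, 0.494, 0.231] pointing down, gripper open.
Joint ranges: [-2.65, 2.65], [-0.97, 1.79], [-1.3, 1.35], [-1.93, 2.1], [-1.47, 1.37], [-3.14, 3.14]. Speed limits (rad/s): [2.57, 2.57, 3.14, 3.14, 3.14, 3.14].

### API

Orientations are given as a rotation vector (axis times angle).
In Python, from cell import * gives the robot as it stands. Calls block until the motion is done:
- movep(position, orientation): joint-space move of the TCP to a pose.
- move_l(position, velocity=0.15, rot=None, until_force=None): straight line of the TCP; rot=None keeps the orientation; velocity is the mean speed in m/s. With until_force (N) it stops when the force on the tool has changed by that much, and returns True; else False.
- set_joints(angles): joint-space move.
- let_go() and grab(newtons=None): open the fingers fully, or close them until they stop; newtons is the grip in N (None keeps the last).
- sleep(seconds).
- ik(position, orientation): joint angles nearest the present ones, or None.
- get_state(): the state.
- grab_frame(name): name is "scene" or "top" or "wrist"; returns a dict with "img" (384x512x3 uint8, red, green, blue), "fx", "fy", "cx", "cy" (pixels), "cam_to_world" (4x4, takes a point from camera to world coordinates); the wrist camera has in their place "T_tool_cam" (4x4, takes a point from camera to tool coordinates, whose origin is the TCP and whose axes are the tool frame's). Camera axes: x right, y down, z forward; pixel columns grow to the right and rows downward; lengths in m; the calibration is good to about 2 mm. A picture is of the moment at which its call begins: read the wrist's pose just before it. There is no depth.
A pose or a line that the arm cannot do raises MotionError and nothing moves.
- sign_off(): hands the job in, once; it reports no verdict.
Trained networks look in the newest picture that a camera, given by its name, has taken for a name from the list of things; names that differ only in an ending like _2 or _b are one class to them, and where a whole thing is asked for, a point or a joint stands for the part that bears it (a point fixed in the world has none). Each returns a list of dicts, best first, with "score" (0 to 1); they miss things now and then, are a little off and sometimes report something else, mostly with a low value. They report only what shows in the picture. A call takes as long as a camera call. They do not tell look-alikes from the thing itself.
- spot_in(camera, name): "centre" ([column, row] in pixels, amid what is visible of it).
- silhouettes(camera, name): "mask" (384x512 bool, what is visible of it) and "centre" ([column, row] in pixels, amid what is visible of it).
- tip_of(camera, name): "centre" ([column, row] in pixels: a listed point, or the origin of a listed thing).
The state is a dict: "clock": time; "q": joint angles; "joint_velocities": joint speeds; "tau": joint torques, N m; "position": TCP position; "eef_rot": TCP orientation; "contact_force": force on the tool from outside, world axes, zero at the start; "wrist_torque": the same for the moment, N m; "finger_gap": opening from 0.0 (shut) to 1.0 (fully open).
Only numpy, scipy, OpenCV 4.12 (cv2) and the standard library are available. Lean on these libraries where they do the work, as an engineer would, in place of code of your own. Each camera call takes 0.05 s, during which the arm holds its last target.

## Working session

There is one attempt and no reset: what is moved stays moved. The work goes in short steps, each a Python script; the robot and the scene stay as the last script left them, time stands still between calls to the robot, and variables do not carry over. Pictures are saved under pics/ and viewed, and the job is handed in when it is done.

```bash
ls; mkdir -p pics; python3 - <<'E'
from cell import *
import cv2
s=get_state();print(s)
for n in("scene","top","wrist"):
    f=grab_frame(n);cv2.imwrite(f"pics/a_{n}.png",f["img"][:,:,::-1])
    print(n,f["fx"],f["cx"],f["cy"],f.get("cam_to_world",f.get("T_tool_cam")))
    for t in("carriage_center","blade_center","lever_grip","lever_hinge","home","mouth","wash_bottle","dish","jar","weight_center","slot_mouth","blade_foot"):
        r=tip_of(n,t);print(t,[(d["centre"],round(d["score"],2)) for d in r][:3])
E
```

```text
pics
{'clock': 0.0, 'q': array([ 9.82797608e-01,  3.26929456e-01, -1.93576023e-01,  1.05198237e+00,
       -1.90998500e-08,  1.43660507e+00]), 'joint_velocities': array([-0.00080945,  0.00225171, -0.00050676, -0.00024779, -0.00010285,
        0.00061196]), 'tau': array([-4.67178797e-04, -4.43395686e+01,  2.62441474e+01,  1.55585323e-02,
       -1.03358041e-04, -1.34132134e-05]), 'position': array([0.24078192, 0.49386098, 0.23051266]), 'eef_rot': array([ 2.66364849e+00,  1.66439184e+00, -2.42087419e-03]), 'contact_force': array([ 0.31761001, -0.69769258, -0.27184816]), 'wrist_torque': array([-0.02296575,  0.03268192, -0.02723696]), 'finger_gap': 0.9976541007389608}
scene 363.0556836803082 253.71248954397248 193.9887125759427 [[ 0.74838052  0.37452427 -0.54741042  1.02882705]
 [ 0.66326648 -0.42004091  0.61938938 -0.6079007 ]
 [ 0.00204159 -0.82661793 -0.56275983  0.5440471 ]
 [ 0.          0.          0.          1.        ]]
carriage_center [([147.5, 341.2], 0.92), ([204.7, 216.8], 0.77)]
blade_center [([123.6, 241.3], 0.77), ([162.4, 229.1], 0.52)]
lever_grip [([264.7, 146.3], 0.73)
[... 1173 characters left out ...]
0.57), ([164.7, 232.1], 0.27), ([299.0, 223.3], 0.25)]
weight_center [([228.9, 135.8], 0.61), ([367.7, 226.3], 0.46)]
slot_mouth [([407.3, 159.1], 0.74), ([333.7, 146.4], 0.41)]
blade_foot [([193.3, 242.5], 0.38)]
wrist 282.5176088376936 252.35849155404605 193.37920767866407 [[ 9.99998993e-01  1.21188356e-03  7.38905832e-04  3.35205426e-04]
 [-1.37894974e-03  9.52856713e-01  3.03417508e-01 -7.74387311e-02]
 [-3.36364692e-04 -3.03418221e-01  9.52857424e-01 -1.42904123e-01]
 [ 0.00000000e+00  0.00000000e+00  0.00000000e+00  1.00000000e+00]]
carriage_center []
blade_center []
lever_grip []
lever_hinge []
home []
mouth []
wash_bottle []
dish []
jar []
weight_center []
slot_mouth []
blade_foot []
```

View pics/a_scene.png

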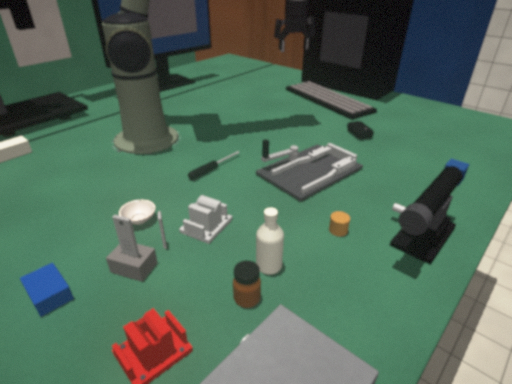

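View pics/a_top.png

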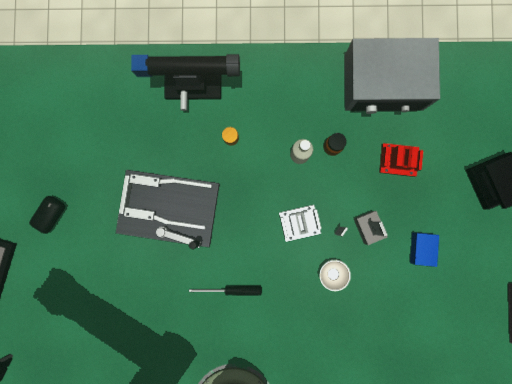

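The carriage (aluminium) is at about (300,223) in the top view and the red one at (402,158) is a look-alike. The rack with the tall blade is at (372,227), with the small decoy blade at (342,230). The bed is at (168,208), its mouth facing right. The jar is at (335,144), bottle (302,150), dish (335,275), weight (230,135).

```bash
cat > h.py <<'E'
from cell import *
import numpy as np, cv2
from scipy.spatial.transform import Rotation as R
def camT(f,st=None):
    if "cam_to_world" in f: return np.array(f["cam_to_world"])
    T=np.eye(4);T[:3,:3]=R.from_rotvec(st["eef_rot"]).as_matrix();T[:3,3]=st["position"]
    return T@np.array(f["T_tool_cam"])
def unproj(f,T,px,z):
    d=T[:3,:3]@np.array([(px[0]-f["cx"])/f["fx"],(px[1]-f["cy"])/f["fy"],1.])
    return T[:3,3]+d*(z-T[2,3])/d[2]
def proj(f,T,p):
    c=T[:3,:3].T@(np.array(p)-T[:3,3]);return np.array([f["fx"]*c[0]/c[2]+f["cx"],f["fy"]*c[1]/c[2]+f["cy"]])
def down(yaw):  # tool x (jaw axis) at world angle yaw, pointing down
    return (R.from_euler('z',yaw)*R.from_euler('x',np.pi)).as_rotvec()
def snap(n,name=None):
    st=get_state();f=grab_frame(n);T=camT(f,st)
    if name: cv2.imwrite(f"pics/{name}.png",f["img"][:,:,::-1])
    return f,T
E
python3 - <<'E'
from h import *
f,T=snap("top")
cv2.imwrite("pics/b_top.png",cv2.resize(f["img"][110:290,100:420,::-1],None,fx=2.5,fy=2.5,interpolation=cv2.INTER_CUBIC))
for n,px,z in [("carr",(300,223),.04),("home",(148.2,200.3),.016),("mouth",(190.7,205.5),.016),("hinge",(162.7,230.5),.03),("grip",(192.1,245.4),.082),("blade",(378,222),.1),("rack",(372,228),.04),("decoy",(342,231),.05),("dish",(335,275),.015),("bottle",(303,152),.07),("jar",(335,145),.05),("wt",(230,136),.02)]:
    print(n,unproj(f,T,px,z).round(3))
fs,Ts=snap("scene")
for n,px,z in [("home",(328.2,163.9),.016),("mouth",(301.2,176.4),.016),("hinge",(293.5,157.2),.016),("grip",(264.7,146.3),.082),("carr",(204.7,216.8),.032),("slot",(208.6,203.1),.064),("blade",(123.6,241.3),.07),("foot",(137,265),.01)]:
    print("S",n,unproj(fs,Ts,px,z).round(3))
print(R.from_rotvec(get_state()["eef_rot"]).as_matrix().round(3))
E
```

```text
carr [ 0.501 -0.18   0.04 ]
home [0.563 0.239 0.016]
mouth [0.548 0.12  0.016]
hinge [0.48  0.193 0.03 ]
grip [0.444 0.102 0.082]
blade [ 0.505 -0.369  0.1  ]
rack [ 0.488 -0.371  0.04 ]
decoy [ 0.48  -0.289  0.05 ]
dish [ 0.359 -0.277  0.015]
bottle [ 0.687 -0.185  0.07 ]
jar [ 0.71  -0.273  0.05 ]
wt [0.742 0.012 0.02 ]
S home [0.574 0.237 0.016]
S mouth [0.556 0.126 0.016]
S hinge [0.474 0.202 0.016]
S grip [0.445 0.099 0.082]
S carr [ 0.509 -0.189  0.032]
S slot [ 0.51  -0.175  0.064]
S blade [ 0.487 -0.377  0.07 ]
S foot [ 0.502 -0.369  0.01 ]
[[ 0.438  0.899 -0.   ]
 [ 0.899 -0.438 -0.   ]
 [-0.     0.    -1.   ]]
```

View pics/b_top.png

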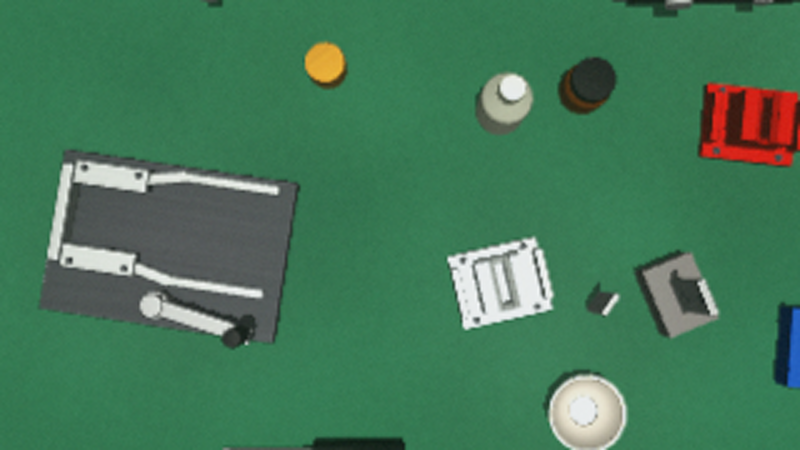

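```bash
python3 - <<'E'
from h import *
for y in (12,192):
  for p in ([.505,-.18,.17],[.55,.12,.2]): print(y,ik(p,down(np.radians(y))))
# bed view first (on the way)
movep([.53,.17,.25],down(np.radians(-8)))
f,T=snap("wrist","c_bed")
for t in("home","mouth","lever_hinge","lever_grip"):
    zz=.082 if t=="lever_grip" else .016
    for d in tip_of("wrist",t): print(t,np.round(d["centre"],1),round(d["score"],2),unproj(f,T,d["centre"],zz).round(4))
np.savez("bed.npz",T=T,k=[f["fx"],f["fy"],f["cx"],f["cy"]])
movep([.505,-.18,.19],down(np.radians(12)))
f,T=snap("wrist","c_car")
for t,zz in(("carriage_center",.032),("slot_mouth",.064),("slot_floor",.03)):
    for d in tip_of("wrist",t): print(t,np.round(d["centre"],1),round(d["score"],2),unproj(f,T,d["centre"],zz).round(4))
np.savez("car.npz",T=T,k=[f["fx"],f["fy"],f["cx"],f["cy"]])
print(get_state()["clock"],get_state()["q"])
E
```

```text
12 [-0.48011412  0.35035874 -0.32366948  0.89676811  0.          0.8812427 ]
12 [ 0.08369756  0.37217377 -0.20833641  0.99028614  0.          1.44505437]
192 [-0.48011412  0.35035874 -0.32366948  0.89676811  0.         -2.26034996]
192 [ 0.08369756  0.37217377 -0.20833641  0.99028614  0.         -1.69653828]
home [277.4 106.2] 0.69 [0.5716 0.2405 0.016 ]
mouth [277.6 193. ] 0.64 [0.5592 0.125  0.016 ]
lever_hinge [209.9 153.9] 0.72 [0.4753 0.192  0.016 ]
lever_grip [195.3 241.9] 0.91 [0.4495 0.0979 0.082 ]
carriage_center [250.2 177.8] 0.92 [ 0.5037 -0.1798  0.032 ]
slot_mouth [252.6 188.7] 0.75 [ 0.5068 -0.182   0.064 ]
slot_mouth [252.  179.6] 0.72 [ 0.5043 -0.173   0.064 ]
slot_floor [210.9 304.5] 0.6 [ 0.4893 -0.3555  0.03  ]
5.4333 [-4.78247016e-01  3.32099605e-01 -2.94425760e-01  9.43914011e-01
  1.28992845e-04  8.81422572e-01]
```

```bash
python3 -c "
import cv2
for n in('bed','car'):
    i=cv2.imread(f'pics/c_{n}.png');cv2.imwrite(f'pics/c_{n}2.png',cv2.resize(i,(800,600),interpolation=cv2.INTER_CUBIC))"
```

```text
(no output)
```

View pics/c_bed2.png

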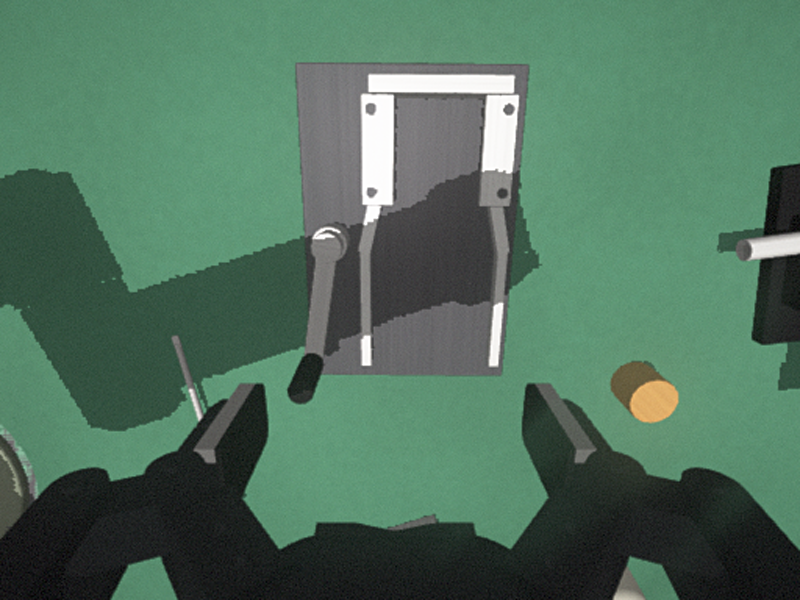

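View pics/c_car2.png

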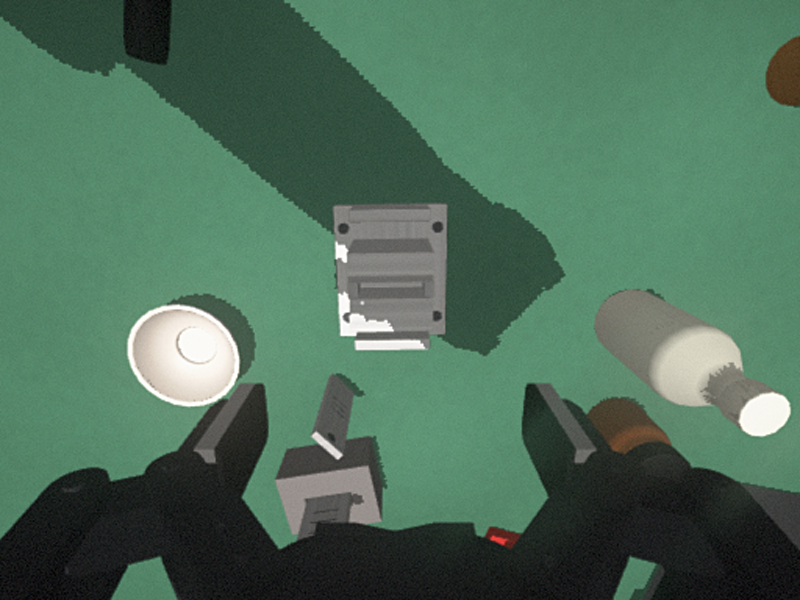

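```bash
python3 -c "
import cv2
i=cv2.imread('pics/c_bed.png')[30:250,180:350];cv2.imwrite('pics/c_bed3.png',cv2.resize(i[:115],None,fx=4.6,fy=4.6,interpolation=cv2.INTER_CUBIC))
cv2.imwrite('pics/c_bed4.png',cv2.resize(i[100:],None,fx=4.6,fy=4.6,interpolation=cv2.INTER_CUBIC))
i=cv2.imread('pics/c_car.png')[120:230,200:300];cv2.imwrite('pics/c_car3.png',cv2.resize(i,None,fx=5,fy=5,interpolation=cv2.INTER_CUBIC))"
```

```text
(no output)
```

View pics/c_bed3.png

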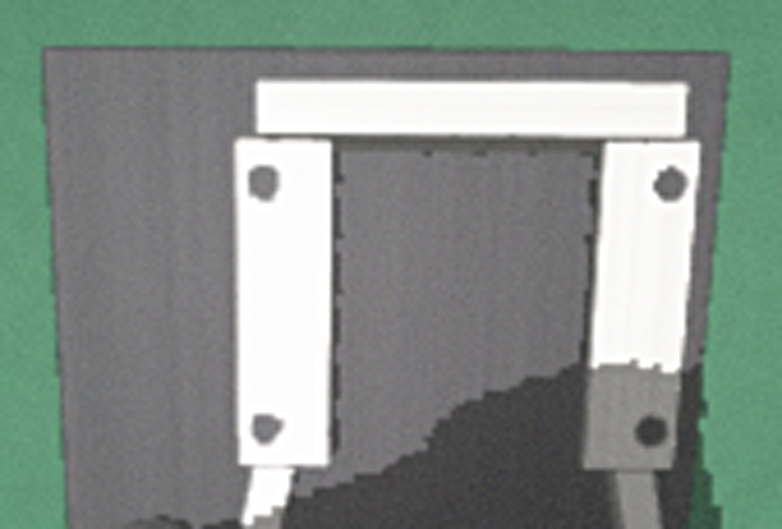

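View pics/c_bed4.png

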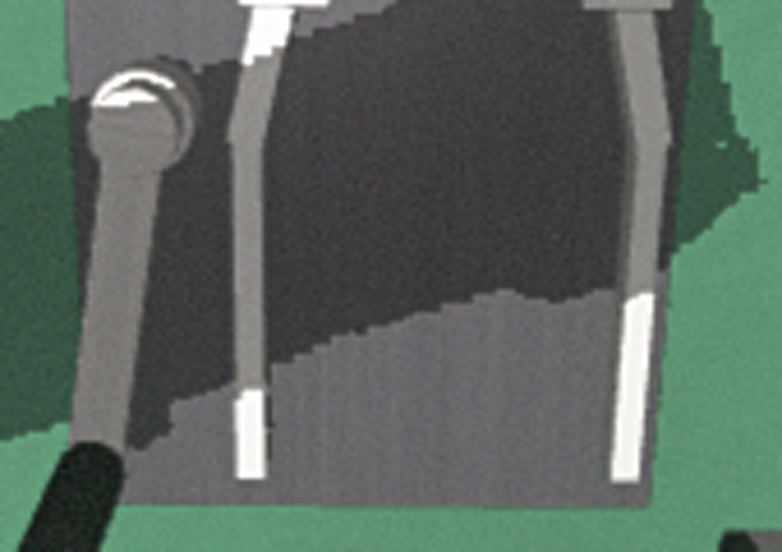

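View pics/c_car3.png

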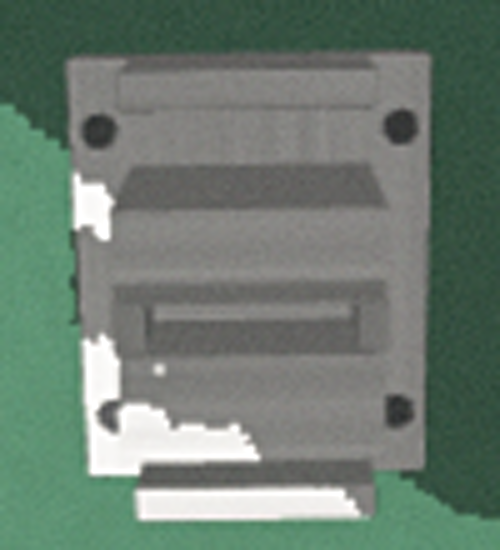

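```bash
cat > fit.py <<'E'
from h import *
from scipy.optimize import least_squares
def fit(fn,obs,g):  # obs: (px,py, X or None,Y or None,z)
    d=np.load(fn);T=d["T"];k=d["k"];f=dict(fx=k[0],fy=k[1],cx=k[2],cy=k[3])
    def loc(p):
        out=[];c,s=np.cos(p[2]),np.sin(p[2])
        for u,v,X,Y,z in obs:
            w=unproj(f,T,(u,v),z)[:2]-p[:2];l=(c*w[0]+s*w[1],-s*w[0]+c*w[1])
            if X is not None: out.append(l[0]-X)
            if Y is not None: out.append(l[1]-Y)
        return out
    r=least_squares(loc,g);return r.x,np.round(1e3*r.fun,1),f,T
E
python3 - <<'E'
from fit import *
m=lambda x,y,ox,oy,s:((x+.5)/s-.5+ox,(y+.5)/s-.5+oy)
B=lambda x,y,*a:(*m(x,y,180,30,4.6),*a)
C=lambda x,y,*a:(*m(x,y,180,130,4.6),*a)
obs=[B(331,139,None,.034,.039),B(329,466,-.03,.034,.039),B(604,142,None,-.034,.039),B(584,468,-.03,-.034,.039),B(257,134,.05,None,.046),B(686,136,.05,None,.046),
C(267,479,-.172,.0525,.031),C(611,481,-.172,-.0525,.031)]
p,r,f,T=fit("bed.npz",obs,[.565,.24,1.44]);print("bed",p,np.degrees(p[2]),r)
c,s=np.cos(p[2]),np.sin(p[2])
W=lambda x,y:(p[0]+c*x-s*y,p[1]+s*x+c*y)
print("hinge",W(-.061,.085),"mouth",W(-.116,0))
h=W(-.061,.085); print("hinge px",proj(f,T,[*h,.058]))
g=unproj(f,T,(195.3,241.9),.082)[:2]-h;print(np.hypot(*g),"lever",np.degrees(np.arctan2(g[1],g[0])-p[2])%360-160)
D=lambda x,y,*a:(*m(x,y,200,120,5),*a)
obs=[D(67,60,.05,.041,.012),D(431,53,.05,-.041,.012),D(424,469,-.05,-.041,.012),D(90,475,-.05,.041,.012),D(137,488,-.042,.027,.04),D(374,486,-.042,-.027,.04),D(373,515,-.05,-.027,.04),D(137,519,-.05,.027,.04),D(388,207,.026,-.027,.064)]
p,r,f,T=fit("car.npz",obs,[.505,-.18,1.78]);print("car",p,np.degrees(p[2]),r)
E
```

```text
bed [0.57256479 0.24097302 1.42936983] 81.89685839882105 [-0.1  0.4  0.1  0.1  0.2  0.   0.1  0.2 -0.4  0.1 -0.5 -0.2]
hinge (np.float64(0.47981515266277364), np.float64(0.19256327059194128)) mouth (np.float64(0.5562139533698679), np.float64(0.12613117555860898))
hinge px [208.46970384 158.91473167]
0.09941290293706301 lever 10.35432693136687
car [ 0.50367717 -0.18075332  1.7981003 ] 103.02355819441958 [-0.4 -0.5 -0.2  0.4  0.3  0.1  0.  -0.3 -0.  -0.5 -0.4  0.4  0.6  0.6
  0.4 -0.2 -0.5  0. ]
```

```bash
python3 - <<'E'
from h import *
c=[.5037,-.1808];r=down(np.radians(13.02))
movep([*c,.11],r)
print(move_l([*c,.031],.12,until_force=8))
grab(60);s=get_state();print(s["position"],s["finger_gap"],s["contact_force"])
move_l([*c,.12],.15)
s=get_state();print(s["position"],s["finger_gap"],s["contact_force"],s["clock"])
snap("top","d_top");snap("wrist","d_wr");snap("scene","d_sc")
E
```

```text
False
[ 0.50365647 -0.18135846  0.03214029] 0.6239822921050665 [-3.56310979  0.20689617  7.1425673 ]
[ 0.50274111 -0.18025284  0.11887143] 0.6227906332548326 [-0.01120399  0.33480226 -7.07345963] 7.8
```

View pics/d_wr.png

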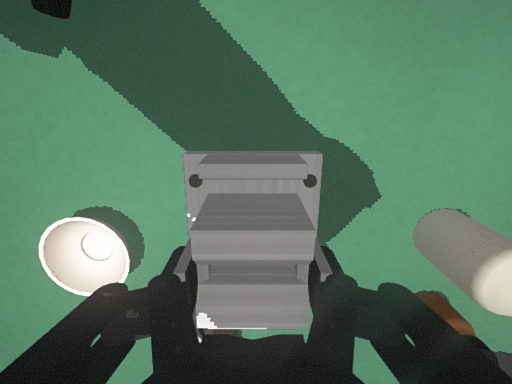

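View pics/d_sc.png

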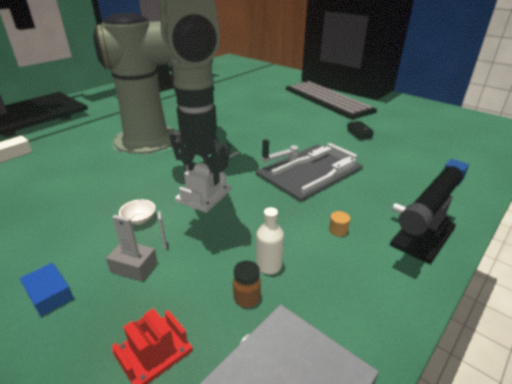

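Carriage held squarely between the pads (about 195–320 px columns), level.

```bash
python3 - <<'E'
from h import *
H=np.array([.57256,.24097]);y=1.42937;u=np.array([np.cos(y),np.sin(y)])
r=down(y-np.pi/2)
m=H-u*.116
movep([*m,.14],r)
move_l([*m,.060],.12)
s=get_state();print(s["position"])
print(move_l([*m,.040],.03,until_force=6))
s=get_state();print(s["position"],s["contact_force"],s["finger_gap"],s["clock"])
snap("top","e_top");snap("wrist","e_wr")
E
python3 -c "
import cv2
i=cv2.imread('pics/e_top.png')[150:270,100:260];cv2.imwrite('pics/e_top2.png',cv2.resize(i,None,fx=4.5,fy=4.5,interpolation=cv2.INTER_CUBIC))"
```

```text
[0.55696616 0.12584797 0.0606009 ]
True
[0.5567998  0.12624523 0.04807889] [0.22458656 0.05677591 4.83504381] 0.6213569932329843 10.4333
```

View pics/e_wr.png

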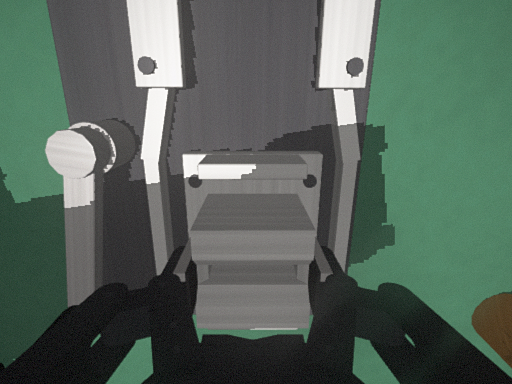

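View pics/e_top2.png

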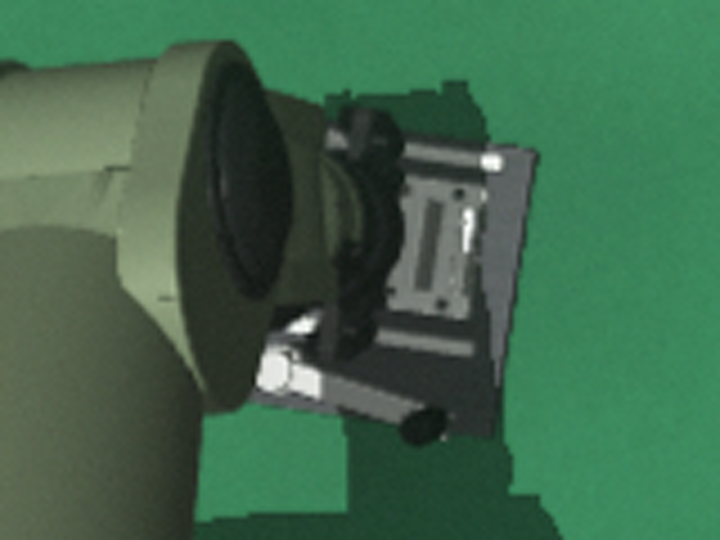

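```bash
python3 - <<'E'
from h import *
H=np.array([.57256,.24097]);y=1.42937;u=np.array([np.cos(y),np.sin(y)])
n=np.array([-u[1],u[0]])
def rep(t):
    s=get_state();d=s["position"][:2]-H;print(t,"x %.4f y %.4f z %.4f"%(d@u,d@n,s["position"][2]),s["contact_force"].round(1),round(s["clock"],2),round(s["finger_gap"],3))
rep(0)
print(move_l([*(H-u*.02),.0475],.06,until_force=15));rep(1)
print(move_l([*(H+u*.008),.0475],.03,until_force=15));rep(2)
snap("wrist","f_wr")
E
```

```text
0 x -0.1158 y -0.0005 z 0.0481 [-0.5  0.2  5.5] 10.53 0.624
False
1 x -0.0211 y -0.0010 z 0.0482 [-2.1 -4.9  2.9] 12.29 0.621
True
2 x -0.0006 y -0.0010 z 0.0482 [-2.2 -1.8  4.5] 13.05 0.627
```

View pics/f_wr.png

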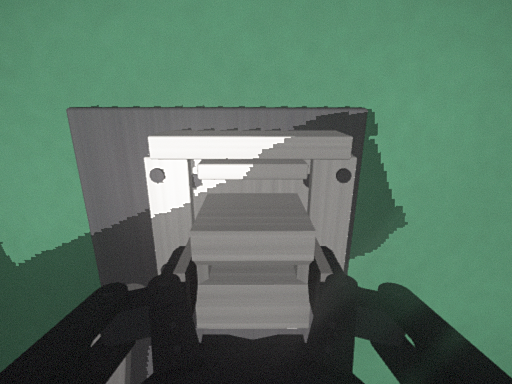

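```bash
cat >> h.py <<'E'
H=np.array([.57256,.24097]);Y=1.42937;U=np.array([np.cos(Y),np.sin(Y)]);N=np.array([-U[1],U[0]])
def W(x,y): return H+U*x+N*y
def rep(t):
    s=get_state();d=s["position"][:2]-H;print(t,"x %.4f y %.4f z %.4f"%(d@U,d@N,s["position"][2]),s["contact_force"].round(1),round(s["clock"],2),round(s["finger_gap"],3))
RB=down(Y-np.pi/2)
E
python3 - <<'E'
from h import *
print(move_l([*W(.008,0),.0475],.03,until_force=22));rep(1)
let_go();rep(2)
p=get_state()["position"]
move_l([p[0],p[1],.16],.2)
a=np.radians(170.35);g=W(-.061+.1*np.cos(a),.085+.1*np.sin(a))
print(g)
movep([*g,.16],RB)
f,T=snap("wrist","g_wr");np.savez("g.npz",T=T,k=[f["fx"],f["fy"],f["cx"],f["cy"]])
for d in tip_of("wrist","lever_grip"): print(d["centre"],d["score"],unproj(f,T,d["centre"],.082), proj(f,T,[*g,.082]))
rep(3)
E
```

```text
True
1 x -0.0008 y -0.0010 z 0.0482 [-1.3 -2.4  4.8] 13.38 0.624
2 x -0.0012 y -0.0003 z 0.0475 [-0.   0.4 -0.5] 13.8 0.997
[0.44931873 0.09732232]
[250.0, 204.9] 0.61 [0.44857635 0.09555935 0.082     ] [250.58389296 202.80173011]
3 x -0.1586 y 0.1003 z 0.1600 [-0.1 -0.4 -0.7] 15.39 0.998
```

View pics/g_wr.png

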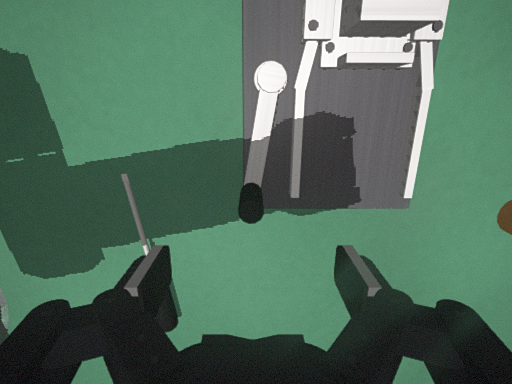

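Handle at (250,203) matches prediction; carriage's rear rib sits just past the lip ends. Now swing the lever.

```bash
python3 - <<'E'
from h import *
P=lambda deg,r=.1:W(-.061+r*np.cos(np.radians(deg)),.085+r*np.sin(np.radians(deg)))
move_l([*P(170.35),.068],.12,until_force=8);grab(40);rep("g")
s=get_state()["position"][:2]-W(-.061,.085);a0=np.degrees(np.arctan2(s@N,s@U))%360;print("ang",a0,np.hypot(*s))
for a in np.linspace(a0,268,9)[1:]:
    print(move_l([*P(a),.068],.08,until_force=15),end=" ");rep(round(a))
print(move_l([*P(273),.068],.03,until_force=8));rep("end")
snap("wrist","i_wr")
E
```

```text
g x -0.1596 y 0.1016 z 0.0683 [-0.8  0.2  4.7] 16.93 0.222
ang 170.4224995739257 0.10001842028504196
False 183 x -0.1627 y 0.0806 z 0.0682 [-3.2 -6.1  7.6] 17.34 0.222
False 195 x -0.1595 y 0.0593 z 0.0680 [-2.1 -5.   5.5] 17.76 0.221
False 207 x -0.1504 y 0.0384 z 0.0680 [ 3.7 -3.2 -2.2] 18.18 0.224
False 219 x -0.1387 y 0.0224 z 0.0680 [-1.7 -3.   3.5] 18.59 0.222
False 231 x -0.1227 y 0.0076 z 0.0679 [-2.4  0.6  4.1] 19.01 0.223
False 244 x -0.1049 y -0.0035 z 0.0679 [-3.6  0.2  4. ] 19.43 0.226
False 256 x -0.0846 y -0.0107 z 0.0678 [-4.2  1.8  5.1] 19.84 0.219
False 268 x -0.0645 y -0.0141 z 0.0678 [-4.1 -0.1  4.7] 20.26 0.221
False
end x -0.0569 y -0.0144 z 0.0678 [-3.4 -4.5  4.6] 20.7 0.221
```

View pics/i_wr.png

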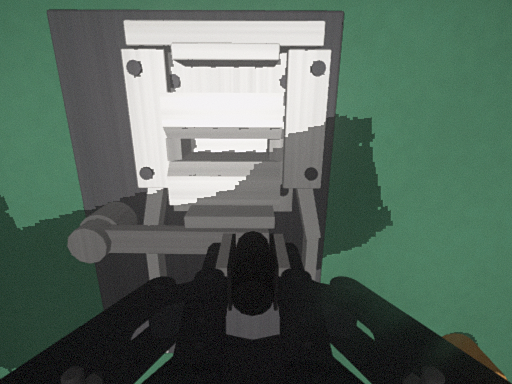

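```bash
python3 - <<'E'
from h import *
print(move_l([*W(-.052,-.0155),.068],.03,until_force=8));rep("end")
let_go()
p=get_state()["position"];move_l([p[0],p[1],.20],.2)
f,T=snap("wrist","j_wr");np.savez("j.npz",T=T,k=[f["fx"],f["fy"],f["cx"],f["cy"]])
for t,z in(("lever_grip",.082),("slot_mouth",.08),("carriage_center",.048)):
  for d in tip_of("wrist",t):
    w=unproj(f,T,d["centre"],z)[:2]-H;print(t,np.round(d["centre"],1),d["score"],w@U,w@N)
rep(0)
E
python3 -c "
import cv2
i=cv2.imread('pics/j_wr.png')[60:260,150:350];cv2.imwrite('pics/j_wr2.png',cv2.resize(i,None,fx=3,fy=3,interpolation=cv2.INTER_CUBIC))"
```

```text
True
end x -0.0553 y -0.0144 z 0.0677 [-1.  -1.2  5.1] 20.96 0.222
lever_grip [255.3 192.1] 0.92 -0.060070452205000575 -0.014711496125536941
slot_mouth [242.7 129. ] 0.81 -0.0007069036448563317 -0.0030788974990917204
slot_mouth [241.7 125.2] 0.65 0.002647691364706249 -0.0022105632532462313
carriage_center [242.4 120.7] 0.73 0.004494444103605222 -0.0015552920890449528
0 x -0.0557 y -0.0120 z 0.1984 [ 0.  -0.2 -0.6] 22.63 1.002
```

View pics/j_wr2.png

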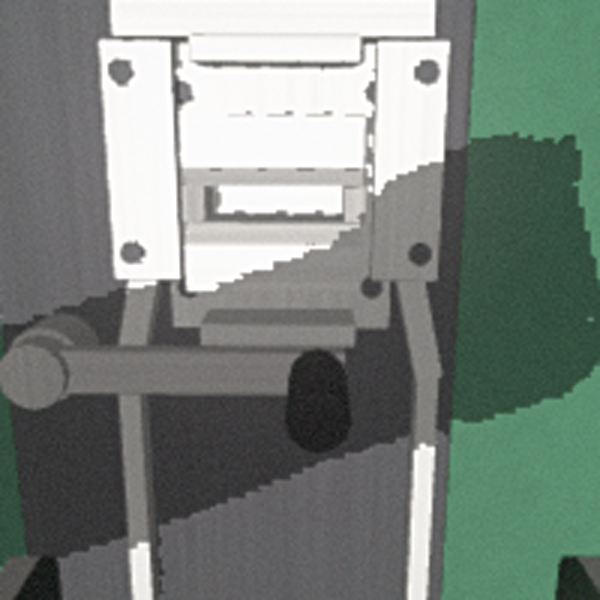

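```bash
python3 - <<'E'
from h import *
yw=np.radians(114.4);b=np.array([.492,-.372])
movep([*b,.26],down(yw))
f,T=snap("wrist","k_wr");np.savez("k.npz",T=T,k=[f["fx"],f["fy"],f["cx"],f["cy"]])
for t,z in(("blade_center",.07),("blade_foot",.01)):
  for d in tip_of("wrist",t):print(t,np.round(d["centre"],1),d["score"],unproj(f,T,d["centre"],z))
m=silhouettes("wrist","blade_center")
for d in m: print(d["centre"],d["score"],d["mask"].sum())
i=f["img"][:,:,::-1]
cv2.imwrite("pics/k2.png",cv2.resize(i,(800,600),interpolation=cv2.INTER_CUBIC))
print(get_state()["clock"])
E
```

```text
blade_center [314.  184.9] 0.88 [ 0.47718059 -0.29510022  0.07      ]
blade_center [254.1 171.7] 0.79 [ 0.49254515 -0.36879848  0.07      ]
blade_foot [253.3 163.1] 0.83 [ 0.49444195 -0.3687011   0.01      ]
blade_foot [308.2 178.9] 0.6 [ 0.48269323 -0.2873536   0.01      ]
[315.7, 188.5] 0.91 501
[251.5, 175.1] 0.62 415
[494.5, 302.9] 0.41 2290
25.45
```

View pics/k2.png

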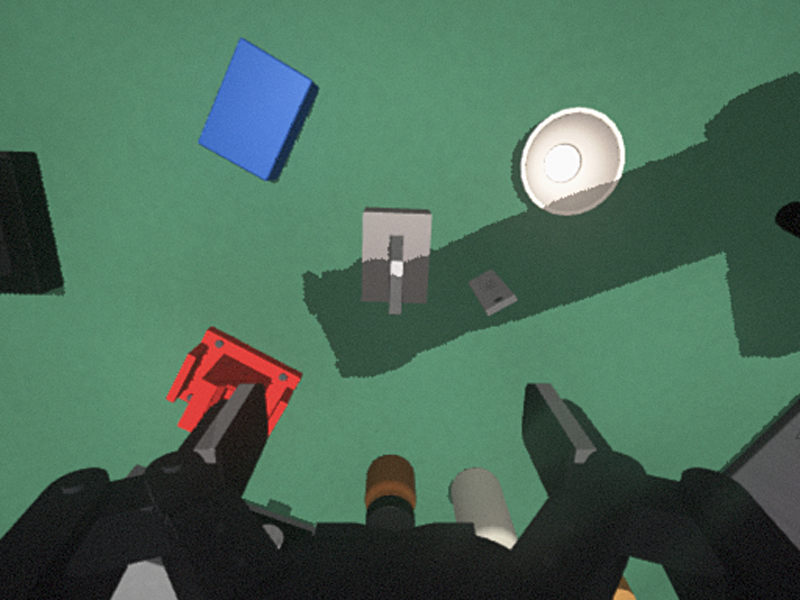

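```bash
python3 -c "
import cv2
i=cv2.imread('pics/k_wr.png')[125:210,220:290];cv2.imwrite('pics/k3.png',cv2.resize(i,None,fx=7,fy=7,interpolation=cv2.INTER_CUBIC))"
```

```text
(no output)
```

View pics/k3.png

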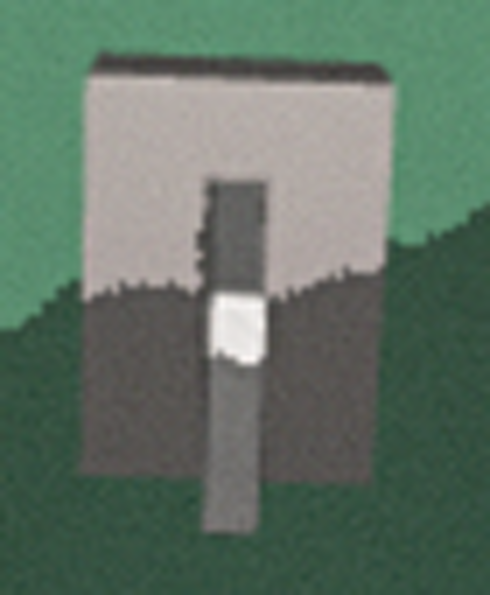

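```bash
python3 - <<'E'
from fit import *
D=lambda x,y,*a:((x+.5)/7-.5+220,(y+.5)/7-.5+125,*a)
ob=[D(208,292,-.004,.018,.13),D(265,292,.004,.018,.13),D(203,533,-.004,-.018,.13),D(258,533,.004,-.018,.13)]
p,r,f,T=fit("k.npz",ob,[.49,-.37,2.0]);print(p,np.degrees(p[2]),r)
ob=[D(88,78,-.028,.038,.04),D(392,80,.028,.038,.04),D(374,484,.028,-.038,.04),D(82,473,-.028,-.038,.04)]
p,r,f,T=fit("k.npz",ob,[.49,-.37,2.0]);print("rack",p,np.degrees(p[2]),r)
E
```

```text
[ 0.49163443 -0.37098749  1.97631652] 113.23459542503832 [ 0.  -0.2  0.   0.  -0.  -0.  -0.   0.2]
rack [ 0.4917066  -0.37054826  1.97181127] 112.97646354567573 [ 0.6 -0.6 -0.4  0.5  0.1 -0.3 -0.2  0.5]
```

```bash
python3 - <<'E'
from fit import *
D=lambda x,y,*a:((x+.5)/3-.5+150,(y+.5)/3-.5+60,*a)
d=np.load("j.npz");T=d["T"];k=d["k"];f=dict(fx=k[0],fy=k[1],cx=k[2],cy=k[3])
for n,a in dict(pl=D(175,327,.028),pr=D(388,327,.028),bl=D(183,170,.08),br=D(365,170,.08),bl2=D(184,225,.08),lipL=D(182,281,.039),lipR=D(400,281,.039),stop=D(110,37,.046),sL=D(205,185,.07),sR=D(345,185,.07)).items():
    w=unproj(f,T,a[:2],a[2])[:2]-H;print(n,(w@U).round(4),(w@N).round(4))
yw=np.radians(113.05)
b=[.4917,-.3709];r=down(yw)
movep([*b,.15],r)
print(move_l([*b,.087],.12,until_force=6));rep("d")
grab(60);rep("g")
move_l([*b,.11],.05);rep("l")
move_l([*b,.20],.15);rep("l2")
snap("wrist","l_wr");snap("scene","l_sc")
E
```

```text
pl -0.0497 0.0389
pr -0.0495 -0.0417
bl 0.0103 0.0255
br 0.0104 -0.0288
bl2 -0.0058 0.0259
lipL -0.0302 0.0337
lipR -0.0301 -0.0445
stop 0.0499 0.0522
sL 0.0053 0.0203
sR 0.0054 -0.0232
False
d x -0.6178 y -0.0071 z 0.0883 [-0.9  0.6  0.1] 26.64 0.998
g x -0.6173 y -0.0064 z 0.0872 [-0.3 -0.4  1.2] 27.33 0.087
l x -0.6171 y -0.0062 z 0.1102 [ 0.2  0.4 -1.4] 27.94 0.086
l2 x -0.6168 y -0.0057 z 0.1991 [-0.4 -0.2 -1.1] 28.69 0.087
```

View pics/l_wr.png

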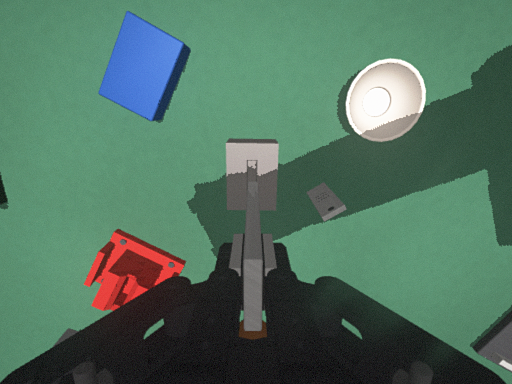

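View pics/l_sc.png

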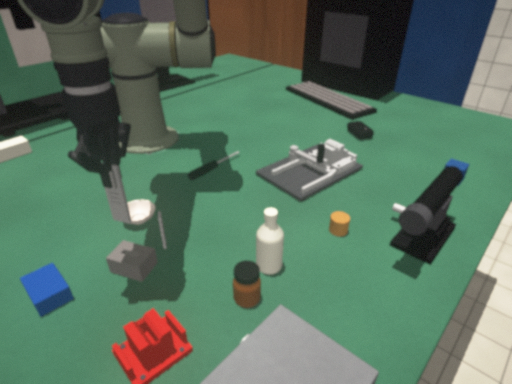

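```bash
python3 - <<'E'
from h import *
t=W(.0002,-.0014);r=down(Y)
movep([*t,.22],r);rep("h")
f,T=snap("wrist","m_wr");snap("top","m_top")
move_l([*t,.175],.12);rep("a")
f,T=snap("wrist","m2_wr");snap("scene","m_sc")
E
python3 -c "
import cv2
i=cv2.imread('pics/m_sc.png')[90:220,230:390];cv2.imwrite('pics/m_sc2.png',cv2.resize(i,None,fx=4.5,fy=4.5,interpolation=cv2.INTER_CUBIC))"
```

```text
h x -0.0006 y -0.0018 z 0.2199 [-0.3 -0.8 -2.2] 31.0 0.085
a x 0.0000 y -0.0015 z 0.1751 [ 0.4  0.8 -1.5] 31.62 0.089
```

View pics/m2_wr.png

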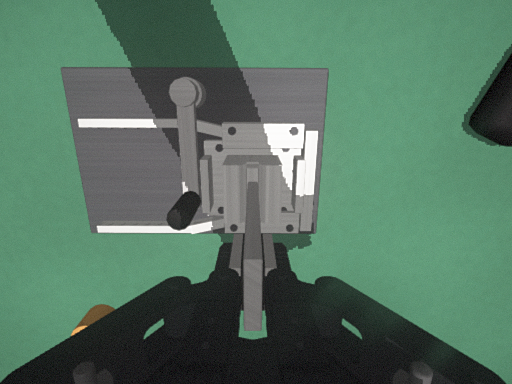

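View pics/m_sc2.png

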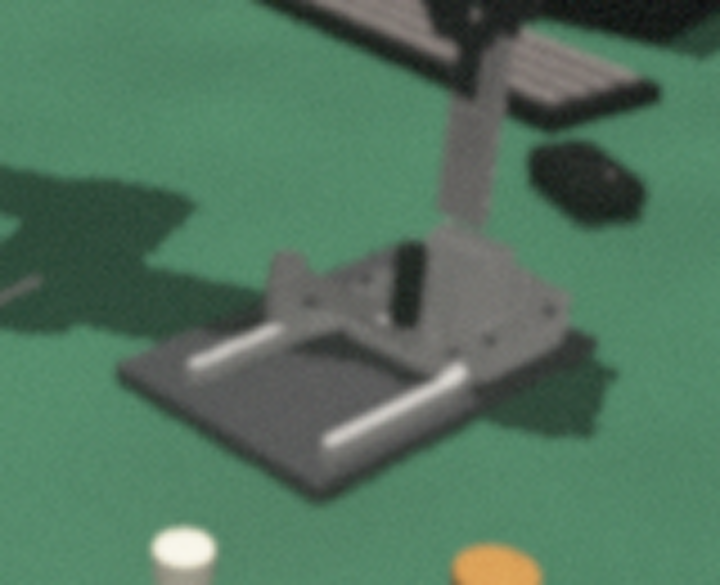

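Blade (cols 245–260) lines up with the slot (col ≈252). Lower.

```bash
python3 - <<'E'
from h import *
t=W(.0002,-.0014)
print(move_l([*t,.130],.05,until_force=8));rep("a")
print(move_l([*t,.117],.02,until_force=6));rep("b")
snap("wrist","n_wr")
E
```

```text
False
a x 0.0003 y -0.0017 z 0.1303 [ 0.   0.  -0.8] 32.77 0.091
True
b x 0.0003 y -0.0017 z 0.1232 [-0.   0.3  3.6] 33.22 0.084
```

View pics/n_wr.png

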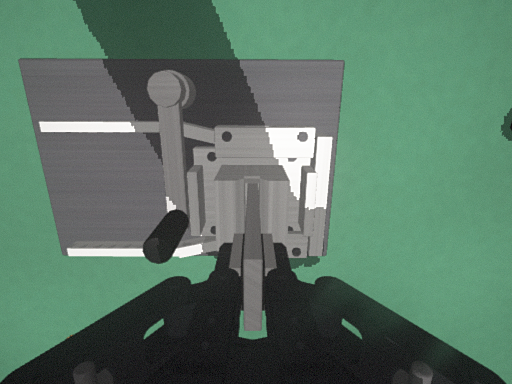

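Contact came at exactly the predicted seating height (0.1232). Release and check.

```bash
python3 - <<'E'
from h import *
let_go();rep("o")
p=get_state()["position"];move_l([p[0],p[1],.24],.15);rep("up")
f,T=snap("wrist","o_wr")
for n,z in(("lever_grip",.082),("blade_center",.106),("blade_foot",.046),("carriage_center",.048),("slot_mouth",.08)):
  for d in tip_of("wrist",n):
    w=unproj(f,T,d["centre"],z)[:2]-H;print(n,np.round(d["centre"],1),round(d["score"],2),(w@U).round(4),(w@N).round(4))
print({k:proj(f,T,[*W(*v[:2]),v[2]]).round(1) for k,v in dict(topc=(0,-.0015,.166),sm=(0,-.0015,.08),t1=(.004,.0165,.166),t2=(-.004,-.0195,.166)).items()})
snap("scene","o_sc")
cv2.imwrite("pics/o2.png",cv2.resize(f["img"][:,:,::-1],(800,600),interpolation=cv2.INTER_CUBIC))
i=cv2.imread('pics/o_sc.png')[90:220,230:390];cv2.imwrite('pics/o_sc2.png',cv2.resize(i,None,fx=4.5,fy=4.5,interpolation=cv2.INTER_CUBIC))
E
```

```text
o x -0.0000 y -0.0009 z 0.1223 [-0.4  0.1  0. ] 34.0 0.999
up x -0.0003 y -0.0003 z 0.2390 [-0.5 -0.8  0.5] 34.93 1.002
lever_grip [198.2 189.4] 0.67 -0.06 -0.0136
blade_center [250.6 183.3] 0.65 -0.0017 0.0002
blade_foot [254.1 174.8] 0.93 0.0021 -0.0056
carriage_center [250.7 182.8] 0.73 -0.002 -0.0152
carriage_center [248.4 170.4] 0.66 -0.0048 0.0003
slot_mouth [255.4 181. ] 0.71 0.0034 -0.0044
{'topc': array([252.3, 205. ]), 'sm': array([252.3, 178.5]), 't1': array([257.3, 183.7]), 't2': array([247.4, 225.4])}
```

View pics/o2.png

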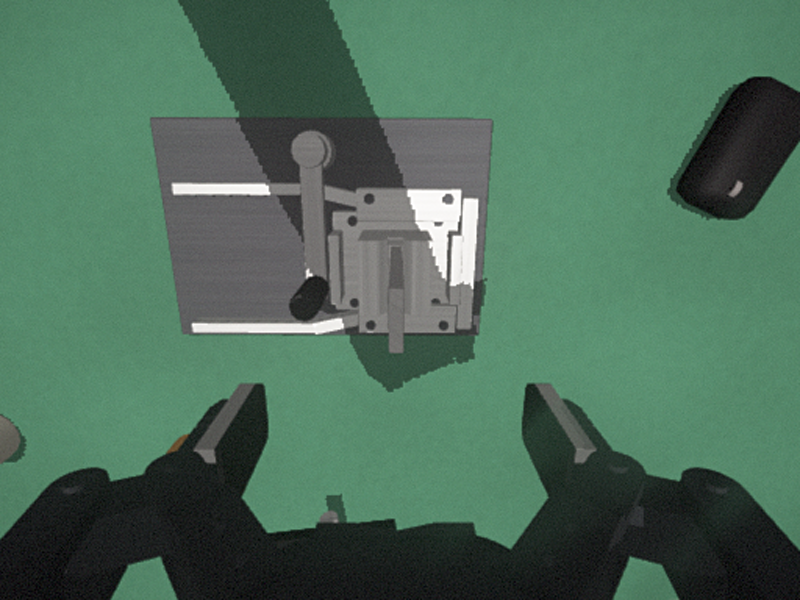

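View pics/o_sc2.png

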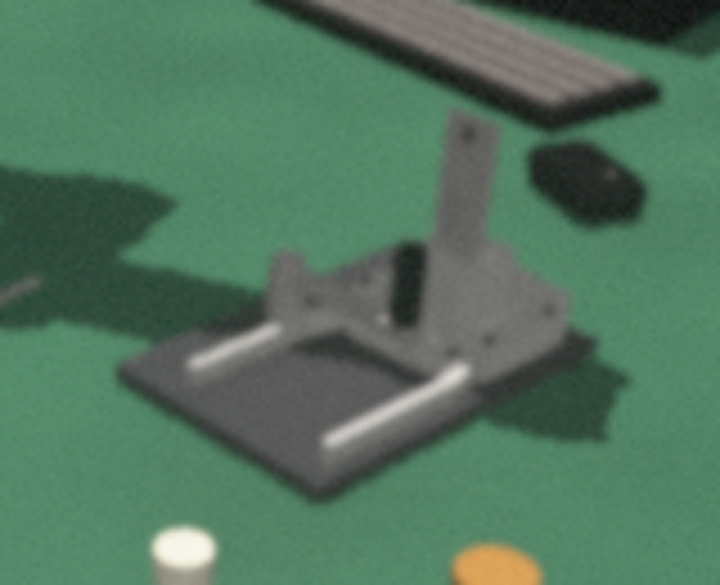

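```bash
python3 - <<'E'
from h import *
rep("end");print(sign_off())
E
```

```text
end x -0.0001 y -0.0007 z 0.2395 [-0.1 -0.2  0.7] 35.28 1.001
the job is handed in; nothing more can be done
None
```

The carriage is home under the lips, the lever is locked behind it, and the gauge blade is seated upright in the slot. I handed the job in at about 35 s; `sign_off` gives no verdict.

- **Carriage:** I gripped it across the block, set it down in the mouth and pushed it until it met the end stop. The tool stopped about 1 mm short of nominal home along the bed. The picture puts the carriage about 0.5 mm from home along the bed and 1.4 mm off across it, after the lever was turned.
- **Lever:** I took it by its handle round to its stop. The last picture puts the handle at x = -60 mm, y = -14 mm from home. The locked position is -61, -15.
- **Blade:** It touched the slot floor at the predicted height, with the tool at 0.1232 m. After release its top sat within about 1.5 mm of where an upright, seated blade should show.
- **Disagreement:** In the last wrist picture the networks' points for the blade foot, slot mouth and carriage differed by several mm. One low-confidence carriage hit was 15 mm off. I trusted the edge measurements and the contact height instead.
- **Bystanders:** I kept the path clear of the bottle, jar, dish and weight and saw no contact, but I did not measure their final positions.

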